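# Load the spool stand and hold its cap down

### The arm

A 6-joint arm with a two-finger parallel gripper is mounted at the origin on the work surface. World frame = base frame: x ahead of the robot, y to its left, z up, the work surface at z = 0. Lengths are in mm, angles in degrees, forces in N, time in s.
With the tool pointing down it reaches from about 250 to 850 mm from the base axis. Payload 12.5 kg.
Tool frame: the origin (TCP) lies at the very end of the fingers, on their centre line; the grasp point (between the pads) lies 19 mm behind it (env.grip_point_offset is the z of the grasp point in the tool frame, in mm); z points along the fingers, y is the line along which they close (so a half turn about z gives the same grasp; the last joint's range is limited). The gripper opens to 93 mm and grips with 3 to 60 N. Pads are 15 mm wide; open, the fingers measure 128 mm over their backs; the gripper's body (75 mm by 188 mm) begins 65 mm behind the grasp point.
Start: joints at [64.137, 20.094, 94.641, -0, 65.266, -4.847], TCP at [197.215, 513.411, 218.633] pointing down, gripper open.
Joint ranges: [-157.81, 157.81], [-45, 120.19], [0.68, 151.7], [-89.99, 269.99], [4.06, 180], [-164.3, 164.3]. Speed limits (degrees/s): [127.2, 127.2, 159.86, 180, 180, 180].

### API

Orientations are given as [roll, pitch, yaw] about the fixed x, y, z axes, in that order (R = Rz(yaw) Ry(pitch) Rx(roll)).
In Python, from bench import env, eoat, solve_ik, cams gives the robot as it stands. Calls block until the motion is done:
- env.move_ptp(position, orientation): joint-space move of the TCP to a pose.
- env.move_straight(position, max_speed=150, rotation=None, until_force=None): straight line of the TCP; rotation=None keeps the orientation; max_speed is the mean speed in mm/s. With until_force (N) it stops when the force on the tool has changed by that much, and returns True; else False.
- env.move_j(angles): joint-space move.
- eoat.move_gripper(opening, f_grip=None): finger opening in mm; f_grip is the grip in N (None keeps the last); returns when the fingers have stopped.
- env.hold(seconds).
- solve_ik(position, orientation): joint angles nearest the present ones, or None.
- env.sense(): the state.
- cams.get_image(name): name is "side" or "top" or "wrist"; returns the picture (400x640x3 uint8, red, green, blue); there is no depth.
- cams.calibration(name): a dict with "camera_matrix" (3x3 intrinsics, pixels), "cam_to_world" (4x4, takes a point from camera to world coordinates). Camera axes: x right, y down, z forward; pixel columns grow to the right and rows downward; lengths in mm; the calibration is good to about 2 mm. A picture is of the moment at which its call begins: read the wrist's pose just before it. calibration takes no time and is no camera call; for the wrist camera it gives the pose at the moment of the call.
A pose or a line that the arm cannot do raises env.IKError and nothing moves.
- env.hand_in(): hands the job in; it is judged then, once.
The state is a dict: "clock": time; "qpos": joint angles; "qvel": joint speeds; "joint_torque": joint torques, N m; "eef_pos": TCP position; "tool_rot": TCP orientation; "contact_force": force on the tool from outside, world axes, zero at the start; "torque": the same for the moment, N m; "finger_gap": finger opening in mm; "grasp_force": force on a finger pad.
Only numpy, scipy, OpenCV 4.12 (cv2) and the standard library are available. Lean on these libraries where they do the work, as an engineer would, in place of code of your own. Each camera call takes 0.05 s, during which the arm holds its last target. There are 200 camera calls.

### The job

Put the empty wooden flanged spool upright onto the thin steel spindle of the spool stand and let it rest on the spring seat, then set the wooden cap with the bar grip on top of it so that the blind hole in its underside drops over the spindle's tip. Press the cap straight down until the spring seat is fully home, and finish there, still holding the cap and pressing it down (I will pin it; do not let go). Leave the other things on the bench where they are.

Things in the scene. Friction and masses are not known exactly. Their poses are not given: they have to be found in the camera images.
- stand: spool stand, screwed to the bench: light wooden base board 100 (x) x 230 (y) x 25 mm high; origin under its centre. On its +y half, 55 mm from the centre, stands the thin steel spindle with a round steel spring seat at its foot; on its -y half, 65 mm from the centre, a plain wooden post 20 mm thick and 45 mm high, which is not used
- spindle_tip (a point): top of the steel spindle, on its axis, 99 mm above the bench and 74 mm above the base board. The upright spindle is 10 mm thick and its last 5 mm taper to 5 mm. With the spool on its seat the tip stands 9 mm above the spool's top
- seat (a joint): travel of the spring seat, a steel disc 48 mm across around the spindle, in metres: 0 when up (its top face 40 mm above the bench), 0.007 when pressed fully home (33 mm above the bench). A spring pushes it up with about 4 N at the top and 13 N fully home, so the weight of spool and cap does not sink it
- spool: empty light-wood spool standing upright, 50 mm high: two flanges 56 mm across and 10 mm thick, top and bottom, a barrel 28 mm across between them, a through bore 14 mm wide along its axis; about 70 g. Origin: centre of its underside, z up along the bore. The same either way up
- cap: dark wooden cap lying on its flat underside: a disc 64 mm across and 18 mm thick with a light wooden bar grip on top, 56 mm long along the cap's x, 18 mm wide along its y and 34 mm high, from 18 to 52 mm above the underside. A blind hole in the underside, 13 mm wide and 18 mm deep, lies on the disc's axis and cannot be seen from above. Origin: centre of the underside, z up; about 110 g
- core_tube: bystander: upright cardboard tube, 40 mm across and 95 mm high; origin under its centre
- thin_bobbin: bystander: small white plastic bobbin, 34 mm across and 34 mm high; origin under its centre
- button_jar: bystander: glass jar with a steel cap, 60 mm across and 75 mm high; origin under its centre
- brush: bystander: brush lying flat, 150 mm long along its x
- beaker: bystander: open ceramic beaker, 76 mm across and 85 mm high; origin under its centre
- beeswax: bystander: brown block 60 x 40 x 22 mm; origin under its centre

How it is judged (in metres and radians):
On the way, in this order (a step that is already met when the one before it is completed fails the run):
1. the spool stands on the spring seat, on the spindle, and is let go (horizontal distance between spool and spindle_tip below 0.004 m and z of spool in the frame of spindle_tip below -0.056 m and angle between spool's own z axis and vertical below 0.1 rad and contact force between the fingers and spool below 0.1 N), for 0.2 s.
2. the cap has dropped over the spindle's tip onto the spool (horizontal distance between each of spool, cap and spindle_tip below 0.004 m and z of spool in the frame of spindle_tip below -0.056 m and angle between each of spool, cap's own z axis and vertical below 0.1 rad and z of cap in the frame of spool below 0.053 m), for 0.05 s.
At the end, for the whole second after the job is handed in: The spool is upright on the spindle and the cap lies flat on it with the spindle's tip in its hole (both within 4 mm of the spindle's axis, upright within 0.1 rad); the fingers still hold the cap and not the spool, and keep the spring seat pressed at least 5 of its 7 mm, at rest (all of step 2 and value of joint seat above 0.005 m and z of cap in the frame of spindle_tip below -0.013 m and contact force between the fingers and cap above 2 N and contact force between the fingers and spool below 0.1 N and linear speed of cap below 0.02 m/s); the arm keeps its last pose, push and grip.
It fails at once if a bystander is shifted by more than 30 mm (distance of any of core_tube, thin_bobbin, button_jar, brush, beaker, beeswax from where it was at the start of the episode above 0.03 m).
It also fails if it takes over 67 s, if anything falls off the work surface, if the arm or the gripper's body presses on something with over 40 N, if the wrist force passes 120 N, or if a joint passes its speed limit or range.

## Working session

There is one attempt and no reset: what is moved stays moved. The work goes in short steps, each a Python script; the robot and the scene stay as the last script left them, time stands still between calls to the robot, and variables do not carry over. Pictures are saved under pics/ and viewed, at most 10 in all, crops included, and the job is handed in when it is done.

```bash
mkdir -p pics; ls
python3 - <<'E'
from bench import env,eoat,solve_ik,cams
import cv2,numpy as np
np.set_printoptions(precision=2,suppress=True)
for n in("top","side"):
    im=cams.get_image(n);cv2.imwrite(f"pics/{n}0.png",im[:,:,::-1]);c=cams.calibration(n);print(n,c["camera_matrix"],c["cam_to_world"])
c=cams.calibration("wrist");print(c)
print(env.sense())
E
```

```text
pics
top [[498.94   0.   320.05]
 [  0.   498.94 206.27]
 [  0.     0.     1.  ]] [[  -0.     -1.      0.07  507.99]
 [  -1.      0.      0.      0.37]
 [  -0.     -0.07   -1.   1160.5 ]
 [   0.      0.      0.      1.  ]]
side [[458.74   0.   313.1 ]
 [  0.   458.74 201.85]
 [  0.     0.     1.  ]] [[   0.95   -0.19    0.25  332.91]
 [  -0.32   -0.54    0.78 -697.46]
 [  -0.01   -0.82   -0.57  621.62]
 [   0.      0.      0.      1.  ]]
{'camera_matrix': array([[322.94,   0.  , 320.3 ],
       [  0.  , 322.94, 205.1 ],
       [  0.  ,   0.  ,   1.  ]]), 'cam_to_world': array([[  0.36,   0.9 ,   0.25, 128.98],
       [  0.93,  -0.35,  -0.1 , 539.1 ],
       [ -0.  ,   0.26,  -0.96, 385.02],
       [  0.  ,   0.  ,   0.  ,   1.  ]])}
{'clock': 0.1, 'qpos': array([64.14, 20.12, 94.67,  0.  , 65.27, -4.85]), 'qvel': array([ 0.1 , -0.03, -0.1 , -0.01, -0.08,  0.  ]), 'joint_torque': array([  0.  , -49.8 , -28.57,   0.07,   0.02,  -0.  ]), 'eef_pos': array([197.07, 513.14, 218.16]), 'tool_rot': array([-179.94,   -0.01,  158.98]), 'contact_force': array([-0.59, -0.68, -0.47]), 'torque': array([-0.01, -0.04, -0.02]), 'grasp_force': 0.0, 'finger_gap': 93.23010865409837}
```

View pics/top0.png

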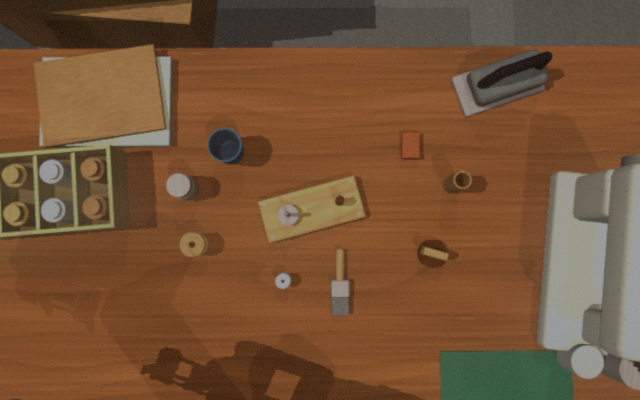

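View pics/side0.png

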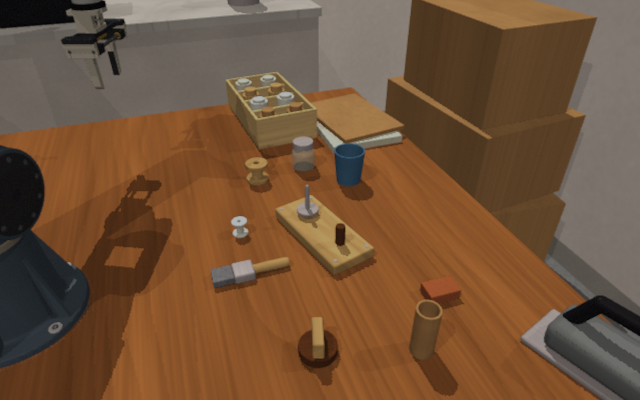

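The top view shows the spool's top at about (193,244), the cap's grip at (435,254) with its bar running (423,251)–(448,258), and the spindle tip at about (288,213). The side view agrees. Next I'll go above the spool and look from close by.

```bash
cat > h.py <<'E'
from bench import env,eoat,solve_ik,cams
import cv2,numpy as np
np.set_printoptions(precision=2,suppress=True)
def world(c,px,z):
    """pixel -> point on the plane z (mm)"""
    T=c["cam_to_world"]; d=T[:3,:3]@np.linalg.solve(c["camera_matrix"],[px[0],px[1],1.])
    return (T[:3,3]+d*(z-T[2,3])/d[2])[:2]
def pix(c,p):
    q=np.linalg.inv(c["cam_to_world"])@np.r_[p,1.]; q=c["camera_matrix"]@q[:3]; return q[:2]/q[2]
def shot(n,name):
    c=cams.calibration(n); im=cams.get_image(n)[:,:,::-1].copy(); cv2.imwrite(f"pics/{name}.png",im); return c,im
def overlay(c,im,name,circles):
    """draw predicted circles (x,y,z,r)"""
    for x,y,z,r in circles:
        p=[pix(c,[x+r*np.cos(a),y+r*np.sin(a),z]) for a in np.linspace(0,6.28,60)]
        cv2.polylines(im,[np.round(np.array(p)*8).astype(int)],True,(255,0,255),1,cv2.LINE_AA,3)
    cv2.imwrite(f"pics/{name}.png",im)
E
python3 - <<'E'
from h import *
c=cams.calibration("top")
sp=world(c,(193,244),50);cap=world(c,(435.5,254.5),52);tip=world(c,(288,213),99)
a,b=world(c,(423,251),52),world(c,(448,258),52);yaw=np.degrees(np.arctan2(*(a-b)[::-1]))
print(sp,cap,tip,yaw)
env.move_ptp([*sp,200],[180,0,yaw]); print(env.sense()["qpos"],env.sense()["clock"])
c,im=shot("wrist","w_spool"); print(pix(c,[*sp,50]))
print((np.array(c["cam_to_world"])))
E
```

```text
[504.69 283.3 ] [ 479.13 -253.96] [569.8   69.24] 74.0949852650943
[24.78 24.16 91.41  0.01 64.43 40.57] 1.5333
[320.87 192.31]
[[  0.96  -0.26  -0.07 524.55]
 [ -0.27  -0.93  -0.25 354.16]
 [ -0.     0.26  -0.96 366.91]
 [  0.     0.     0.     1.  ]]
```

View pics/w_spool.png

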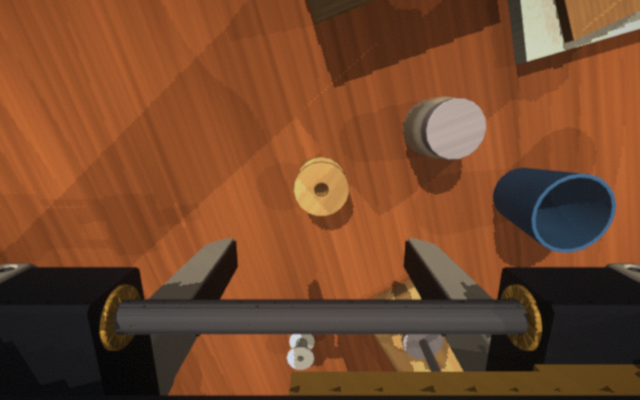

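The spool's bore is at (321,189), about 3 mm from the prediction, and the area around it is clear. I'll take the same view of the spindle and the cap with empty fingers before grasping.

Run:
```python
from h import *
yaw=74.09
env.move_ptp([569.8,69.24,249],[180,0,yaw]); env.hold(.3)
c,im=shot("wrist","w_tip"); np.save("c_tip.npy",c,allow_pickle=True); print(pix(c,[569.8,69.24,99]))
env.move_ptp([479.1,-254,202],[180,0,yaw]); env.hold(.3)
c,im2=shot("wrist","w_cap"); np.save("c_cap.npy",c,allow_pickle=True); print(pix(c,[479.1,-254,52]))
z=lambda i:cv2.resize(i[90:290,220:420],None,fx=2.9,fy=2.9,interpolation=cv2.INTER_CUBIC)[:, :400]
cv2.imwrite("pics/both.png",np.hstack([cv2.resize(i[100:300,250:380],None,fx=3,fy=3,interpolation=cv2.INTER_CUBIC) for i in (im,im2)]))
print(env.sense()["clock"])
```

```text
[320.57 192.5 ]
[319.96 192.25]
4.4833
```

View pics/both.png

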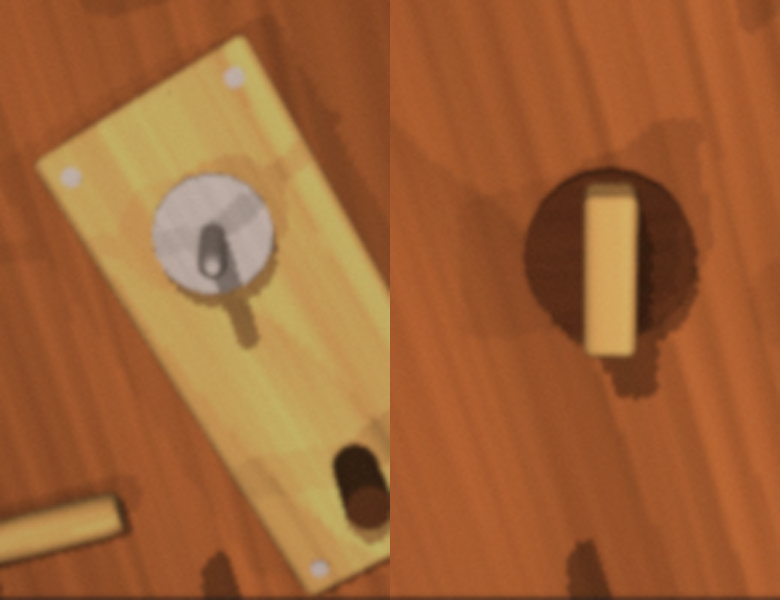

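Left crop: the spindle tip is at (211,266), which is image pixel (320.2,188.2); the seat disc is centred at about (213.5,235). Right crop: the grip's top face is centred at image pixel (323.3,191.5), parallel to the tool's x axis within 1°. Now I'll grasp the spool.

Run:
```python
from h import *
yaw=74.09
ct=np.load("c_tip.npy",allow_pickle=True).item();cc=np.load("c_cap.npy",allow_pickle=True).item()
tip=world(ct,(320.2,188.2),99);seat=world(ct,(250+213.9/3-.5,100+235.5/3-.5),40);cap=world(cc,(323.3,191.5),52);disc=world(cc,(323.2,100+258/3),18)
print("tip",tip,"seat",seat,"cap",cap,"disc",disc)
env.move_ptp([505,283,120],[180,0,yaw])
# spool picture was at TCP (504.69,283.3,200): rebuild its position from that view
K=cc["camera_matrix"];T=np.array([[.9617,-.265,-.07,524.55],[-.2742,-.9287,-.25,354.16],[0,.2588,-.966,366.91],[0,0,0,1]])
T[:3,:3]=cc["cam_to_world"][:3,:3]
sp=world(dict(camera_matrix=K,cam_to_world=T),(321,188.5),50);print("spool",sp)
np.savez("est.npz",tip=tip,cap=cap,sp=sp)
env.move_straight([*sp,120]);env.move_straight([*sp,5.5])
eoat.move_gripper(40,f_grip=20);s=env.sense();print(s["finger_gap"],s["grasp_force"],s["eef_pos"])
env.move_straight([*sp,120]);env.hold(.3)
c,im=shot("wrist","w_held");s=env.sense();print(s["eef_pos"],s["tool_rot"],s["finger_gap"],s["clock"])
p=s["eef_pos"];R=np.radians(yaw)
overlay(c,im,"w_held_o",[(p[0],p[1],p[2]-5.5+50,28),(p[0],p[1],p[2]-5.5+50,7)])
```

```text
tip [570.65  73.59] seat [571.07  72.82] cap [ 482.54 -254.18] disc [ 482.27 -255.72]
spool [505.87 286.99]
54.21663639577481 20.143946310854517 [505.89 287.01   5.59]
[505.75 286.93 119.61] [-179.98    0.02   74.09] 54.61217336509567 9.575
```

View pics/w_held_o.png

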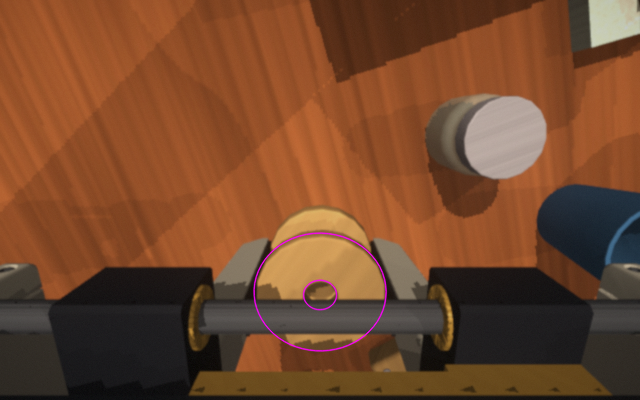

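The overlay matches the held spool: its flange edge is at row 232 and its bore at about (321,292), so the bias is under 0.5 mm. I'll place it on the spindle with a force guard.

Run:
```python
from h import *
yaw=74.09
e=np.load("est.npz");t=e["tip"]+[0.1,-.2]
env.move_straight([*e["sp"],130]);env.move_straight([*t,130],max_speed=120);env.hold(.3)
hit=env.move_straight([*t,47],max_speed=40,until_force=8)
s=env.sense();print(hit,s["eef_pos"],s["contact_force"],s["clock"])
if s["eef_pos"][2]<56:
    if not hit: print(env.move_straight([*t,44.5],max_speed=10,until_force=4),env.sense()["eef_pos"],env.sense()["contact_force"])
    eoat.move_gripper(93);env.hold(.3)
    env.move_straight([*t,200]);env.hold(.3);s=env.sense();print(s["clock"])
    c,im=shot("wrist","w_on");overlay(c,im,"w_on_o",[(*t,99,2.5),(*t,90,28)])
c,im=shot("side","s_on")
```

```text
False [570.84  73.39  47.15] [-0.43 -0.33 -0.8 ] 14.3583
True [570.94  73.42  44.59] [-0.4  -0.3   3.98]
17.2667
```

View pics/w_on_o.png

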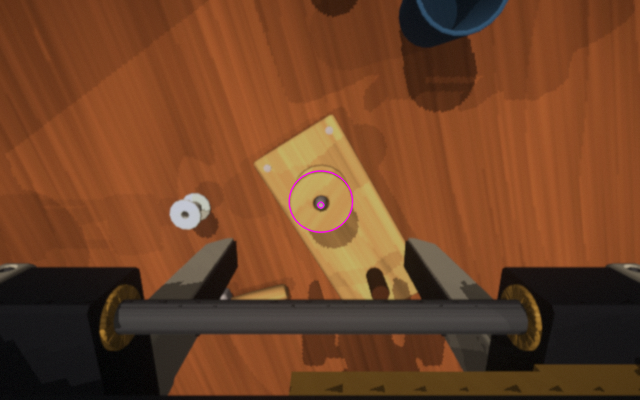

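The spool is seated, with its top flange matching the circle and the tip at (321,205) inside the bore. Next I'll grasp the cap.

Run:
```python
from h import *
yaw=74.09
g=np.load("est.npz")["cap"]+[0,-.4]
env.move_ptp([*g,150],[180,0,yaw]);env.move_straight([*g,20.])
eoat.move_gripper(10,f_grip=50);s=env.sense();print(s["finger_gap"],s["grasp_force"],s["eef_pos"])
env.move_straight([*g,130]);env.hold(.3)
s=env.sense();p=s["eef_pos"];c,im=shot("wrist","w_caph");print(p,s["tool_rot"],s["finger_gap"],s["clock"])
overlay(c,im,"w_caph_o",[(p[0],p[1],p[2]-2,32)])
```

```text
17.911712137769644 49.996258020401 [ 482.51 -254.54   19.98]
[ 482.35 -254.48  129.47] [-179.95   -0.01   74.09] 17.319017653871715 22.0083
```

View pics/w_caph_o.png

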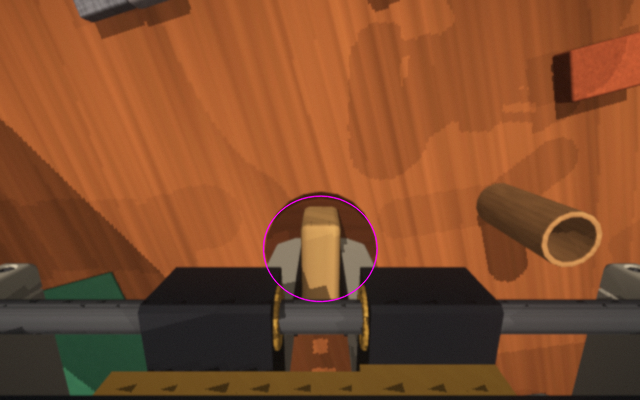

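Run:
```python
from h import *
im=cv2.imread("pics/w_caph_o.png")
cv2.imwrite("pics/zoom.png",cv2.resize(im[175:310,250:390],None,fx=4.4,fy=4.4,interpolation=cv2.INTER_CUBIC))
```

```text
(no output)
```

View pics/zoom.png

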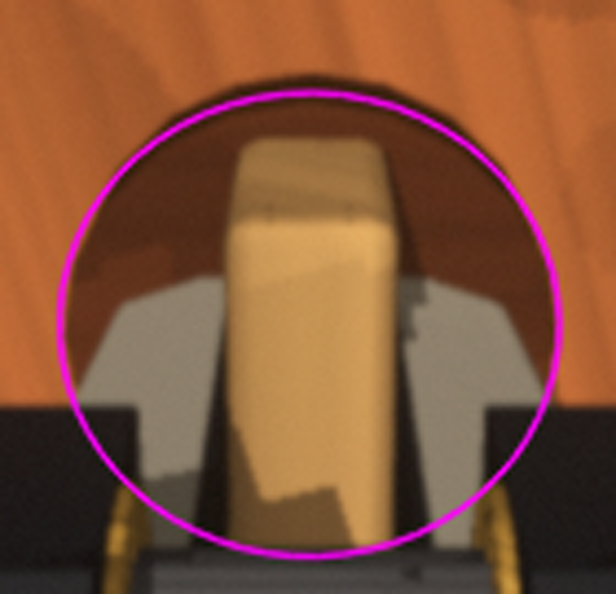

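The held cap sits under the predicted rim within about 1 mm. In the zoom, the grip's top-face edge is at image row 224.3, its foot at 206.8 and the disc's lower rim at 192. I'll turn these into an offset along the tool's x axis.

Run:
```python
from h import *
c=cams.calibration("wrist");p=env.sense()["eef_pos"];a=np.radians(74.09);u=np.array([np.cos(a),np.sin(a),0])
for d,z,row in((28,32,224.3),(28,-2,206.8),(32,-20,192.2)):
    q=pix(c,p+u*d+[0,0,z]);q1=pix(c,p+u*(d+1)+[0,0,z]);print(q,"offset mm",(row-q[1])/(q1[1]-q[1]))
```

```text
[319.4  222.65] offset mm -0.763019741581549
[319.67 202.74] offset mm -2.271278478875902
[319.76 188.37] offset mm -2.311831651250662
```

The cap sits about 1.3 mm to −x of the TCP, well within the capture range. I'll correct for that, then place the cap and press.

Run:
```python
from h import *
a=np.radians(74.09);u=np.array([np.cos(a),np.sin(a)])
t=np.load("est.npz")["tip"]+[0.1,-.2]+1.2*u
p=env.sense()["eef_pos"]
env.move_straight([*p[:2],150]);env.move_straight([*t,150],max_speed=130);env.hold(.3)
env.move_straight([*t,125],max_speed=60)
hit=env.move_straight([*t,111],max_speed=15,until_force=5)
s=env.sense();print(hit,s["eef_pos"],s["contact_force"],s["clock"])
if not hit:
    hit=env.move_straight([*t,101.5],max_speed=8,until_force=24);env.hold(.5)
    s=env.sense();print(hit,s["eef_pos"],s["contact_force"],s["torque"],s["finger_gap"],s["grasp_force"],s["clock"])
c,im=shot("side","s_end");x,y=pix(c,[570,73,90]).astype(int)
cv2.imwrite("pics/s_end_z.png",cv2.resize(im[y-60:y+50,x-70:x+70],None,fx=4.5,fy=4.5,interpolation=cv2.INTER_CUBIC))
```

```text
False [571.14  74.55 111.11] [ 0.11  0.19 -1.04] 27.0667
False [571.35  74.61 102.9 ] [-5.25  0.18 16.72] [-0.12  1.47 -0.03] 17.466311262235543 50.01290023326874 28.9
```

View pics/s_end_z.png

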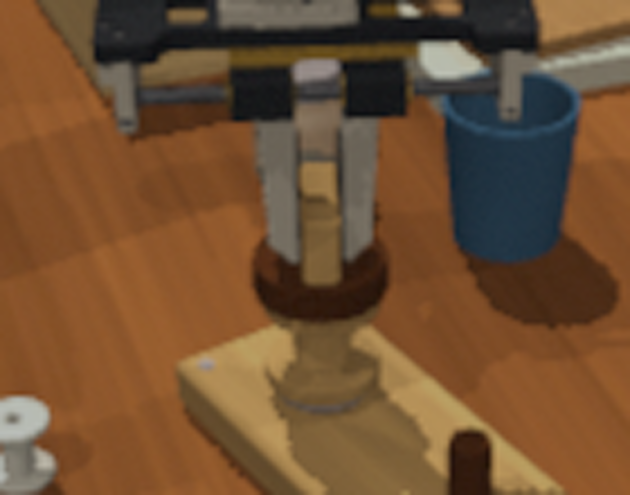

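The cap lies flat on the spool, with the seat down near the board. I'll press a little more so there's no doubt it's home, then hand in.

Run:
```python
from h import *
a=np.radians(74.09);u=np.array([np.cos(a),np.sin(a)])
t=np.load("est.npz")["tip"]+[-0.2,-.2]+1.2*u
print(env.move_straight([*t,99.5],max_speed=5,until_force=20));env.hold(.5)
s=env.sense();print(s["eef_pos"],s["contact_force"],s["tool_rot"],s["grasp_force"],s["clock"])
if s["contact_force"][2]>14 and s["eef_pos"][2]<103.5: print(env.hand_in())
```

```text
True
[571.26  74.64 103.19] [-3.81 -0.71 11.01] [179.94  -0.02  74.1 ] 50.00268638134003 29.8167
```

Stopping on force reset the target to the actual pose, which relaxed the push. I'll command a modest overtravel instead, so the arm's compliance keeps the push.

Run:
```python
from h import *
a=np.radians(74.09);u=np.array([np.cos(a),np.sin(a)])
t=np.load("est.npz")["tip"]+[-0.2,-.2]+1.2*u
env.move_straight([*t,100.5],max_speed=4);env.hold(.7)
s=env.sense();print(s["eef_pos"],s["contact_force"],s["tool_rot"],s["grasp_force"],s["clock"])
if 18<s["contact_force"][2]<60 and s["eef_pos"][2]<103.5: print(env.hand_in())
```

```text
[571.38  74.63 102.84] [-7.65 -0.13 26.13] [179.87  -0.05  74.1 ] 50.03435432910919 31.1583
the job is handed in; nothing more can be done
None
```

The job is handed in: the spool is on the spindle and the cap sits over its tip. The gripper is still holding the cap and pressing at about 26 N, twice the spring's 13 N; the tool height of about 103 mm puts the seat fully home.

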